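Hang the tube carrier on the rail and slide it to the pointer

ROBOT

A 7-joint arm with a two-finger parallel gripper is mounted at the origin on the work surface. World frame = base frame: x ahead of the robot, y to its left, z up, the work surface at z = 0. Lengths are in mm, angles in rad, forces in N, time in s.
With the tool pointing down it reaches from about 400 to 850 mm from the base axis. Payload 10.4 kg.
Tool frame: the origin (TCP) lies midway between the tips of the shut fingers; the grasp point (between the pads) lies 19 mm behind it; z points along the fingers, y is the line along which they close (so a half turn about z gives the same grasp; the last joint's range is limited). The gripper opens to 85 mm and grips with 20 to 120 N. Pads are 22 mm wide; open, the fingers measure 114 mm over their backs; the gripper's body (76 mm by 85 mm) begins 54 mm behind the grasp point. The pads swing forward as they close: fully open they stand 13 mm farther back than shut.
Start: joints at [-0.023, 0.332, -0.065, 1.46, 0.022, 1.35, -0.088], TCP at [625.021, 0.018, 231.338] pointing down, gripper open.
Joint ranges: [-2.6, 2.6], [-0.5, 2.12], [-1.47, 1.34], [0.16, 2.42], [-1.27, 4.41], [0.06, 2.06], [-2.6, 2.6]. Speed limits (rad/s): [2.22, 2.22, 2.79, 2.79, 3.14, 3.14, 3.14].

INTERFACE

Orientations are given as a unit quaternion [x, y, z, w].
In Python, from station import arm gives the robot as it stands.
- The arm moves only by the tool send_rows, never from a script. Its arguments are lists of equal length, an entry for each row: "dp": the shift along the tool's x, y, z scaled (see below), a list of three; "angular": the turn, a rotation vector about the tool's x, y, z scaled (see below), a list of three. In form: {"dp": [[dx, dy, dz], ...], "angular": [[rx, ry, rz], ...]}. A call has exactly 10 rows; each row shifts and turns the commanded pose from where the row before left it, along the tool's axes as they then stand; what a row does not reach is not made up. The controller multiplies each number of a shift by 7.5 cm and each number of a turn by 2 pi rad. A row lasts 1/10 s, in which the tool goes at most 50 mm and 8.59 degrees, less where a joint would pass 70% of its speed; a pose out of reach is approached as far as the arm can. A call with a number of a shift or a turn outside -1 to 1 is refused whole. A call with a gripper value outside its range is refused whole. "hand" is the closure, from 0 (fully open) to 1 (shut), set as the call begins (left out, the last holds). The fingers move at their own pace and stop on an object; "grip_force" is the grip in N (left out, the last holds). Time passes only in rows, so rows that do not move let the fingers close, or fill a call up. It gives the time, the measured TCP pose, the force, the opening and the grip force at its end, in the units of the state.
- arm.get_obs(): the state, without advancing time (a new reading comes with each control period).
- arm.get_image(name): name is "scene" or "side" or "wrist"; returns a dict with "img" (400x640x3 uint8, red, green, blue), "z_map" (400x640 float32, mm along the optical axis (not along the pixel's ray), 0 where there is no reading), "camera_matrix" (3x3 intrinsics, pixels), "extrinsics" (4x4, takes a point from world to camera coordinates). Camera axes: x right, y down, z forward; pixel columns grow to the right and rows downward; lengths in mm; the calibration is good to about 2 mm. A picture is of the moment at which its call begins.
- arm.job_done(): hands the job in; it is judged then, once.
Trained networks look in the newest picture that a camera, given by its name, has taken for a name from the list of things; names that differ only in an ending like _2 or _b are one class to them, and where a whole thing is asked for, a point or a joint stands for the part that bears it (a point fixed in the world has none). Each returns a list of dicts, best first, with "confidence" (0 to 1); they miss things now and then, are a little off and sometimes report something else, mostly with a low value. They report only what shows in the picture. A call takes as long as a camera call.
- arm.regions_of(camera, query): "mask" (400x640 bool, what is visible of it) and "uv" ([column, row] in pixels, amid what is visible of it).
The state is a dict: "time": time; "joints": joint angles; "dq": joint speeds; "joint_efforts": joint torques, N m; "position": TCP position; "tool_rot": TCP orientation; "wrist_force": force on the tool from outside, world axes, zero at the start; "wrist_torque": the same for the moment, N m; "grip_width": finger opening in mm; "grip_force": force on a finger pad.
Only numpy, scipy, OpenCV 4.12 (cv2) and the standard library are available. Lean on these libraries where they do the work, as an engineer would, in place of code of your own. Each camera call takes 0.05 s, during which the arm holds its last target. There are 200 camera calls.

TASK

Pick up the tube carrier, keep it upright, hook it over the open part of the rail (the part with no bar above it) and let go so that it hangs freely. Then slide it along the rail, under the keeper bar, until the centre line of its grip tab is in line with the white pointer, and leave it hanging there at rest. Do not disturb the bottle, jar and box standing nearby.

Things in the scene. Friction and masses are not known exactly. Their poses are not given: they have to be found in the camera images.
- stand: Fixed grey stand. Straight steel rail, 10 mm in diameter, axis 210 mm above the table, along the stand's y from -218 to +218 mm between two posts (14 mm wide). Origin on the table under the rail's middle. Open above from y = -218 to 0; a keeper bar covers the rest. The -y post is 218 mm high. Feet reach 40 mm to either side in x at both ends, joined by a flat bar 22 mm wide, 8 mm high.
- rail_open (a point): Point on the rail's axis in the middle of its open part, 110 mm from the rail's middle towards -y of the stand; axes as the stand's (y along the rail, z up).
- mark (a point): Point on the rail's axis exactly below the white pointer; axes as the stand's (y along the rail, z up). The pointer is a white clip 16 mm wide over the keeper bar, top 280 mm above the table; its blade hangs on the far (+x) side, 33 to 36 mm beyond the rail axis, its pointed tip about 248 mm above the table.
- carrier: Loose hanging carrier, 0.2 to 0.45 kg, 217 mm tall, standing upright. Origin at the underside below the hook's middle; z up, y along the hook, x from back plate to lip. White tray 56 (x) by 70 (y) by 46 mm, x = -20 to +37 mm, with three fixed capped tubes, tops at 95 mm. A steel back plate, 70 mm wide, x = -14 to -9 mm, rises to the hook. Hung, its underside is 40 mm above the table.
- tab (a point): Centre of the upper part of the carrier's upright grip tab, 205 mm above the carrier's underside; the tab is a grey plate on top of the hook roof, 12 mm thick (along x), 40 mm wide (along y), 36 mm high (181 to 217 mm), with a dark centre line. Axes as the carrier's.
- hook (a point): Middle of the underside of the hook's flat roof (28 by 70 mm, 6 mm thick), 175 mm above the carrier's underside; lies on the rail's top when hung (215 mm above the table). Mouth 18 mm wide between back plate and lip, open downwards and at both ends in y; the lip (x = 9 to 14 mm) reaches down 18 mm below this point. Axes as the carrier's.
- spray_bottle: Bystander: brown bottle with white cap, 54 mm in diameter, 140 mm tall; origin at the centre of its underside.
- pill_jar: Bystander: white jar, 66 mm in diameter, 75 mm tall; origin at the centre of its underside.
- lancet_box: Bystander: white paper box with an orange band, 60 by 110 by 75 mm tall; origin at the centre of its underside.
- keeper_end (a point): Free end of the aluminium keeper bar, at the stand's y = 0. The bar is 12 mm wide (x), 12 mm high, parallel above the rail from here to the +y post; underside 265, top 277 mm above the table. Under it there is no room to hook or unhook the carrier or to hold its tab, which passes 8 mm below it. Axes as the stand's.
- flange (a point): Centre of the outer face of the carrier's -y side flange, good to push on. Two flanges, 3 mm thick, outer faces at y = -35 and +35 mm, stand out from the back plate from x = -14 to -38 mm, 126 to 191 mm above the carrier's underside. Axes as the carrier's.

How it is judged (in metres and radians):
On the way:
1. the carrier hangs by its hook on the open part of the rail, let go by the gripper (z of hook in the frame of rail_open between -0.002 and 0.012 m and x of hook in the frame of rail_open between -0.012 and 0.012 m and y of hook in the frame of rail_open between -0.11 and 0.12 m and contact force between carrier and stand above 0.5 N and contact force between carrier and the arm below 0.1 N and contact force between carrier and the fingers below 0.1 N), for 0.2 s.
At the end, for the whole second after the job is handed in: The carrier hangs by its hook on the rail, upright within 0.2 rad and at rest, the middle of its hook within 10 mm of the pointer along the rail (y of hook in the frame of mark between -0.01 and 0.01 m and z of hook in the frame of mark between -0.002 and 0.012 m and x of hook in the frame of mark between -0.012 and 0.012 m and contact force between carrier and stand above 0.5 N and angle between carrier's own z axis and vertical below 0.2 rad and linear speed of carrier below 0.03 m/s); the robot touches nothing.
It fails at once if the carrier was tipped by more than 0.6 rad (angle between carrier's own z axis and vertical above 0.6 rad).
It fails at once if the bottle, the jar or the box was moved by more than 30 mm (distance of any of spray_bottle, pill_jar, lancet_box from where it was at the start of the episode above 0.03 m).
It also fails if it takes over 62 s, if anything falls off the work surface, if the arm or the gripper's body presses on something with over 40 N, if the wrist force passes 120 N, or if a joint passes its speed limit or range.

## Working session

There is one attempt and no reset: what is moved stays moved. The work goes in short steps, Python scripts to look and compute and a tool call to move; the robot and the scene stay as the last step left them, time stands still between calls to the robot, and variables do not carry over. Pictures are saved under pics/ and viewed, at most 10 in all, crops included, and the job is handed in when it is done.

Besides the shell and the picture viewer there is one more tool, called after ">>>" as name(argument=value, ...) on one line, values as JSON. send_rows: Moves the arm, as the interface text tells. Its arguments: {"type":"object","properties":{"dp":{"type":"array"},"angular":{"type":"array"},"hand":{"type":"number"},"grip_force":{"type":"number"}},"required":["dp","angular"]}

```bash
mkdir -p pics
cat > h.py <<'E'
import numpy as np, cv2
from station import arm
def cap(n):
    return arm.get_image(n)
def world(d, mask=None):
    z=d["z_map"]; K=d["camera_matrix"]; T=np.linalg.inv(d["extrinsics"])
    v,u=np.nonzero((z>0) if mask is None else (mask&(z>0)))
    zz=z[v,u]; P=np.stack([(u-K[0,2])/K[0,0]*zz,(v-K[1,2])/K[1,1]*zz,zz],1)
    return P@T[:3,:3].T+T[:3,3], u, v
def proj(d,p):
    c=d["extrinsics"]@np.append(p,1); q=d["camera_matrix"]@c[:3]; return q[:2]/q[2]
E
python3 - <<'E'
from h import *
ims=[]
for n in ["scene","side"]:
    d=cap(n); ims.append(d["img"])
    np.savez(f"{n}.npz",**d)
    for q in ["stand","carrier","tab","mark","keeper_end","rail_open","flange","spray_bottle","pill_jar","lancet_box"]:
        for r in arm.regions_of(n,q)[:1]:
            P,u,v=world(d,r["mask"])
            if len(P): print(n,q,round(r["confidence"],2),np.round(r["uv"]),len(P),np.percentile(P,[2,50,98],axis=0).round().tolist())
for n,i in zip(["scene","side"],ims): cv2.imwrite(f"pics/{n}0.png",i[:,:,::-1])
o=arm.get_obs(); print(o["time"],o["position"],o["tool_rot"],o["wrist_force"])
E
```

```text
scene stand 0.59 [320. 258.] 4523 [[554.0, -263.0, 1.0], [608.0, 69.0, 42.0], [648.0, 200.0, 279.0]]
scene carrier 0.8 [325. 192.] 1803 [[403.0, -148.0, 3.0], [450.0, -94.0, 96.0], [482.0, -71.0, 220.0]]
scene mark 0.56 [305. 238.] 267 [[564.0, -28.0, 69.0], [622.0, 68.0, 280.0], [642.0, 77.0, 283.0]]
scene keeper_end 0.59 [320. 260.] 4646 [[570.0, -263.0, 3.0], [609.0, 62.0, 46.0], [648.0, 201.0, 279.0]]
scene rail_open 0.72 [320. 257.] 4523 [[569.0, -263.0, 2.0], [609.0, 56.0, 43.0], [648.0, 202.0, 279.0]]
scene flange 0.57 [324. 189.] 1798 [[365.0, -206.0, 2.0], [450.0, -95.0, 96.0], [482.0, -71.0, 219.0]]
scene spray_bottle 0.71 [405. 279.] 928 [[392.0, 150.0, 0.0], [448.0, 182.0, 87.0], [463.0, 200.0, 142.0]]
scene pill_jar 0.74 [402. 276.] 852 [[422.0, 156.0, 8.0], [449.0, 182.0, 89.0], [463.0, 200.0, 142.0]]
side stand 0.9 [349. 234.] 3523 [[574.0, -267.0, -1.0], [614.0, -63.0, 59.0], [843.0, 207.0, 277.0]]
side carrier 0.85 [312. 247.] 2256 [[408.0, -144.0, 4.0], [432.0, -115.0, 111.0], [482.0, -74.0, 216.0]]
side tab 0.86 [312. 248.] 2343 [[410.0, -144.0, -0.0], [433.0, -114.0, 104.0], [527.0, -18.0, 216.0]]
side keeper_end 0.67 [347. 230.] 3218 [[578.0, -267.0, 2.0], [612.0, -59.0, 85.0], [652.0, 199.0, 277.0]]
side rail_open 0.94 [349. 234.] 3498 [[579.0, -267.0, -2.0], [614.0, -60.0, 45.0], [843.0, 400.0, 277.0]]
side flange 0.57 [310. 244.] 2261 [[409.0, -144.0, 3.0], [433.0, -115.0, 110.0], [483.0, -72.0, 216.0]]
side spray_bottle 0.86 [254. 204.] 771 [[409.0, 148.0, 4.0], [428.0, 159.0, 69.0], [458.0, 228.0, 140.0]]
side pill_jar 0.65 [238. 185.] 536 [[420.0, 274.0, -0.0], [441.0, 289.0, 52.0], [490.0, 450.0, 77.0]]
side lancet_box 0.69 [381. 339.] 2660 [[412.0, -416.0, 1.0], [435.0, -374.0, 72.0], [483.0, -302.0, 77.0]]
1.1 [6.25025399e+02 3.51277243e-03 2.31339109e+02] [7.07099235e-01 7.07114325e-01 3.83417995e-05 4.71769935e-05] [ 0.25281681 -0.38473683  0.10276551]
```

View pics/scene0.png

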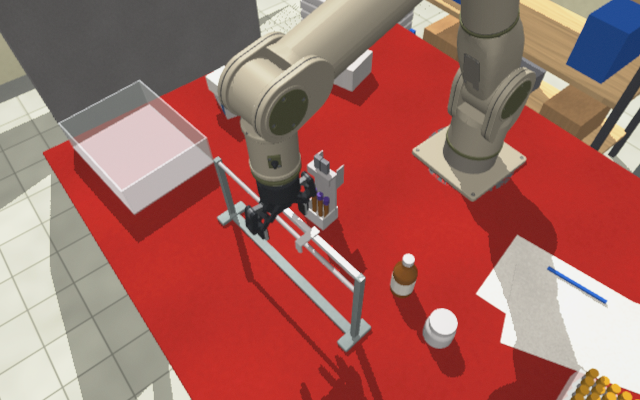

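View pics/side0.png

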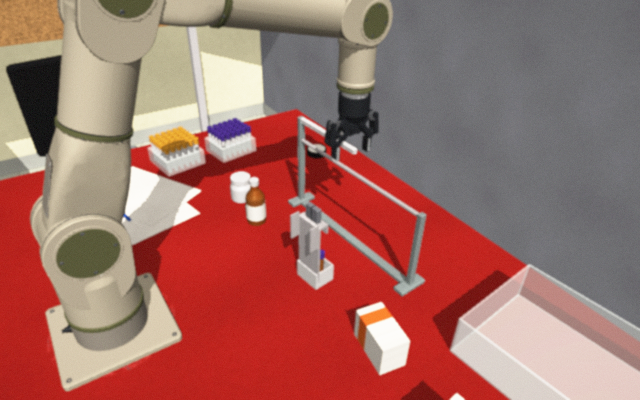

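The scene view shows the carrier at about (325,190) and the white pointer at (307,238). The gripper is close to the rail. The side view shows the carrier at (312,248), with the box at (381,339). Next I'll fit the rail and carrier poses from depth.

```bash
cat > fit.py <<'E'
from h import *
def line(P,lab):
    if len(P)<10: print(lab,len(P)); return
    vx,vy,x0,y0=cv2.fitLine(P[:,:2].astype(np.float32),cv2.DIST_HUBER,0,.01,.01).ravel()
    if vy<0: vx,vy=-vx,-vy
    t=(P[:,:2]-[x0,y0])@[vx,vy]
    print(lab,len(P),"yaw(y-axis dev)",round(-np.arctan2(vx,vy),4),"x at y=0:",round(x0-y0*vx/vy,1),"tspan y",np.percentile(P[:,1],[1,99]).round(1),"z",np.percentile(P[:,2],[5,50,95]).round(1))
if __name__=="__main__":
  for n in ["scene","side"]:
    d=dict(np.load(n+".npz")); P,u,v=world(d); im=d["img"][v,u].astype(int)
    red=(im[:,0]>im[:,1]*1.5+20)
    x,y,z=P.T
    A=(x>585)&(x<640)&~red
    line(P[A&(z>200)&(z<218)&(y>-225)&(y<-60)],n+" rail")
    line(P[A&(z>272)&(z<280)&(y>80)&(y<180)],n+" keepertop")
    m=A&(z>262)&(z<279)&(y<250); print(n,"keeper y pct",np.percentile(y[m],[0.5,2,98,99.5]).round(1))
    m=(x>560)&(x<670)&(z>3)&(z<14)&~red&(y>-300)&(y<260); line(P[m],n+" base")
    m=(x>560)&(x<670)&(z>120)&(z<200)&(y>-300)&(y<-200); print(n,"-y post",m.sum(),np.median(P[m],axis=0).round(1) if m.any() else "")
    m=(x>560)&(x<670)&(z>100)&(z<250)&(y>160)&(y<260); print(n,"+y post",m.sum(),np.median(P[m],axis=0).round(1) if m.any() else "")
    m=(x>625)&(x<665)&(z>246)&(z<284)&(y>20)&(y<110); print(n,"ptr",m.sum(),np.percentile(P[m],[5,50,95],axis=0).round(1).tolist() if m.any() else "")
    m=(z>278)&(z<284)&(x>590)&(x<665)&(y>20)&(y<110); print(n,"ptrtop",m.sum(),np.percentile(P[m],[5,50,95],axis=0).round(1).tolist() if m.any() else "")
    C=(x>380)&(x<510)&(y>-180)&(y<-50)
    for lo,hi,l in [(212,222,"tabtop"),(184,212,"tab"),(176,186,"roof+"),(120,170,"plate"),(60,120,"mid"),(42,50,"trayrim"),(5,40,"tray")]:
        m=C&(z>lo)&(z<hi)&(~red if hi<60 else True)
        Q=P[m]
        if len(Q)>5:
            r=cv2.minAreaRect(Q[:,:2].astype(np.float32)); print(n,l,len(Q),"med",np.median(Q,axis=0).round(1),"rect",np.round(r[0],1),np.round(r[1],1),round(r[2],1))
  
  s=dict(np.load("scene.npz")); t=dict(np.load("side.npz"))
  a=cv2.resize(s["img"][140:240,270:390],(480,400),interpolation=cv2.INTER_CUBIC); b=cv2.resize(t["img"][195:295,270:350],(320,400),interpolation=cv2.INTER_CUBIC)
  cv2.imwrite("pics/c1.png",np.hstack([a,b])[:,:,::-1])
E
python3 fit.py
```

```text
scene rail 184 yaw(y-axis dev) 0.0578 x at y=0: 614.9 tspan y [-223.5  -95.7] z [211.1 215.2 217.4]
scene keepertop 355 yaw(y-axis dev) 0.0749 x at y=0: 612.3 tspan y [ 81.  179.5] z [273.5 277.4 279.4]
scene keeper y pct [ -9.6  -5.9 197.2 198. ]
scene base 1920 yaw(y-axis dev) 0.0725 x at y=0: 612.7 tspan y [-268.9  205.6] z [ 5.2  9.5 13.3]
scene -y post 171 [ 631.7 -252.   159.5]
scene +y post 388 [602.8 195.5 196.5]
scene ptr 121 [[626.3, 61.0, 258.2], [638.2, 69.3, 279.2], [642.1, 76.3, 282.1]]
scene ptrtop 286 [[597.3, 32.9, 278.4], [610.7, 68.0, 280.2], [639.3, 99.5, 282.5]]
scene tabtop 94 med [ 447.1 -106.8  218.1] rect [ 445.6 -107.8] [14.  40.1] 6.6
scene tab 198 med [449.3 -99.1 192.3] rect [ 434.6 -109.9] [53.2 73.2] 9.0
scene roof+ 234 med [450.7 -92.1 182. ] rect [ 434.9 -109.8] [51.6 72.4] 7.4
scene plate 225 med [432.  -79.4 155.7] rect [ 434.2 -110.4] [53.7 73.5] 8.6
scene mid 429 med [ 438.5 -102.    91. ] rect [ 447.2 -108.7] [32.1 72.7] 9.6
scene trayrim 108 med [458.2 -85.9  46.3] rect [461.5 -98.2] [52.5 73.7] 28.8
scene tray 387 med [460.1 -96.4  21.6] rect [
[... 457 characters left out ...]
tr 8 [[638.0, 63.0, 270.1], [639.8, 64.6, 273.1], [642.0, 68.5, 278.4]]
side ptrtop 7 [[595.0, 67.6, 278.2], [602.8, 87.4, 278.5], [628.6, 93.6, 279.8]]
side tabtop 81 med [ 444.4 -107.2  216.5] rect [ 444.5 -105. ] [13.  41.8] 9.0
side tab 222 med [ 439.6 -113.5  193.2] rect [ 429.8 -107.4] [44.6 73.7] 8.8
side roof+ 257 med [ 435.8 -117.2  180.8] rect [ 434.2 -108.4] [53.9 72.1] 8.5
side plate 494 med [428.3 -98.4 148. ] rect [ 431.  -106.9] [52.4 73.5] 10.5
side mid 440 med [ 433.1 -114.4   87. ] rect [ 445.3 -105.4] [31.3 72.7] 8.1
side trayrim 159 med [ 434.7 -123.6   45.5] rect [ 453.1 -103.7] [58.5 73.8] 9.3
side tray 404 med [ 432.6 -133.2   23.6] rect [ 454.1 -106.1] [59.6 70.2] 8.1
```

View pics/c1.png

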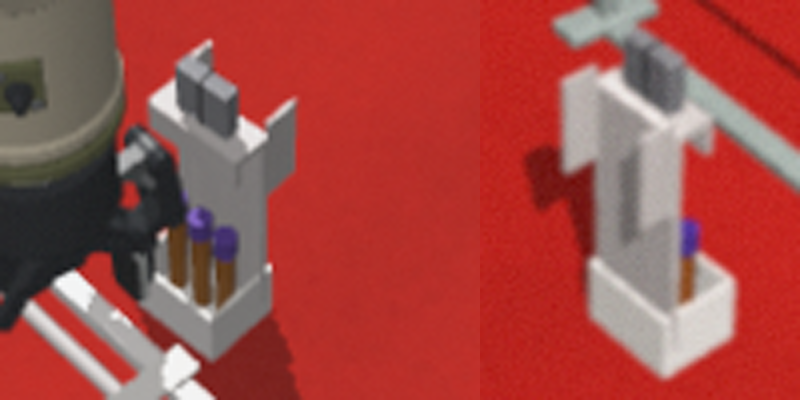

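>>> send_rows(dp=[[0, 0, -0.37], [0, 0, -0.37], [0, 0, -0.37], [0, 0, -0.37], [-0.238, -0.4, 0], [-0.238, -0.4, 0], [-0.238, -0.4, 0], [-0.238, -0.4, 0], [-0.238, -0.4, 0], [-0.238, -0.4, 0]], angular=[[0, 0, 0], [0, 0, 0], [0, 0, 0], [0, 0, 0], [0, 0, 0], [0, 0, 0], [0, 0, 0], [0, 0, 0], [0, 0, 0], [0, 0, 0]], hand=0)

```text
time: 2.1
position: [443.7, -107.7, 342.4]
tool_rot: [0.707, 0.707, 0.0, 0.0]
wrist_force: [0.3, -0.8, 0.9]
grip_width: 85.7
grip_force: 0.0
```

```bash
python3 - <<'E'
from h import *
for n in ["scene","side","wrist"]:
    d=cap(n); np.savez(f"{n}.npz",**d)
d=dict(np.load("wrist.npz")); P,u,v=world(d); x,y,z=P.T
cv2.imwrite("pics/w1.png",d["img"][:,:,::-1])
m=(x>380)&(x<510)&(y>-180)&(y<-50)
for lo,hi in [(212,222),(176,186),(120,170)]:
    Q=P[m&(z>lo)&(z<hi)]
    if len(Q)>5:
        r=cv2.minAreaRect(Q[:,:2].astype(np.float32)); print(lo,len(Q),np.median(Q,axis=0).round(1),np.round(r[0],1),np.round(r[1],1),round(r[2],1))
E
sed -i 's/^  s=dict.*//;s/^  a=cv2.*//;s/^  cv2.imwrite.*//' fit.py; sed -i 's/\["scene","side"\]/["scene","side","wrist"]/' fit.py; python3 fit.py | grep -v -E "tray|plate|mid|roof"
```

```text
212 662 [ 447.5 -105.2  216.8] [ 447.5 -106.2] [12.3 40.1] 8.4
176 1533 [444.4 -99.3 180.9] [ 435.8 -108. ] [51.9 70.3] 7.8
120 349 [ 424.2 -140.9  150.4] [ 435.5 -106.6] [51.6 67.7] 7.9
scene rail 255 yaw(y-axis dev) 0.0752 x at y=0: 611.8 tspan y [-223.8  -61.1] z [211.3 215.2 217.5]
scene keepertop 362 yaw(y-axis dev) 0.073 x at y=0: 612.0 tspan y [ 80.7 179.1] z [273.3 277.2 279.4]
scene keeper y pct [-30.9 -26.1 197.5 198.1]
scene base 2003 yaw(y-axis dev) 0.0663 x at y=0: 612.6 tspan y [-267.9  205.8] z [ 5.1  9.5 13.3]
scene -y post 171 [ 631.6 -252.1  159.3]
scene +y post 389 [602.7 195.2 195.3]
scene ptr 122 [[626.6, 61.0, 256.5], [638.2, 69.3, 279.6], [642.1, 76.4, 282.2]]
scene ptrtop 287 [[597.7, 33.8, 278.3], [611.2, 67.7, 280.2], [638.5, 97.9, 282.5]]
scene tabtop 97 med [ 447.3 -106.   217.7] rect [ 446.1 -107.5] [13.9 40.5] 7.0
scene tab 196 med [449.2 -98.9 192. ] rect [ 434.2 -108.6] [52.4 71.4] 9.9
side rail 250 yaw(y-axis dev) 0.0722 x at y=0: 608.0 tspan y [-222.6  -62.7] z [208.2 213.3 215.6]
side keepertop 51 yaw(y-axis dev) 0.1745 x at y=0: 618.6 tspan y [ 83.
[... 369 characters left out ...]
0.6, 69.0, 279.4], [638.7, 82.9, 281.6]]
side tabtop 80 med [ 444.4 -107.9  216.2] rect [ 445.3 -105.6] [13.6 40.3] 5.3
side tab 222 med [ 439.3 -111.8  192.8] rect [ 429.7 -107.4] [45.3 74. ] 7.7
wrist rail 2318 yaw(y-axis dev) 0.0708 x at y=0: 610.2 tspan y [-222.1  -61.1] z [209.4 213.8 215.5]
wrist keepertop 0
wrist keeper y pct [-30.8 -30.1  16.   17.3]
wrist base 4670 yaw(y-axis dev) 0.0719 x at y=0: 612.1 tspan y [-263.6   89.1] z [ 5.9  8.  11.9]
wrist -y post 69 [ 635.  -248.6  138. ]
wrist +y post 0 
wrist ptr 0 
wrist ptrtop 0 
wrist tabtop 662 med [ 447.5 -105.2  216.8] rect [ 447.5 -106.2] [12.3 40.1] 8.4
wrist tab 311 med [425.6 -86.7 190.7] rect [ 431.9 -108.5] [44.3 70.2] 7.4
```

View pics/w1.png

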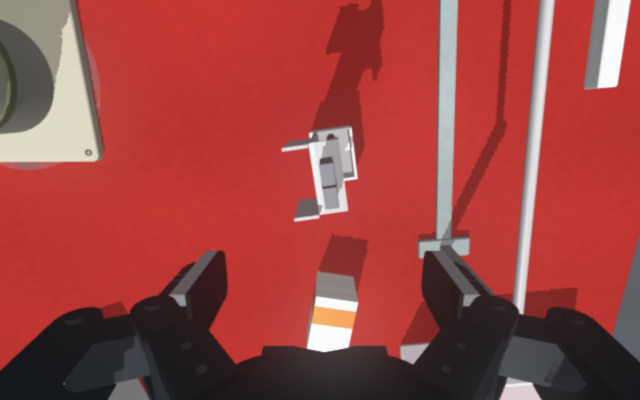

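>>> send_rows(dp=[[0.016, 0.044, 0], [0, 0, 0.2], [0, 0, 0.3], [0, 0, 0.3], [0, 0, 0.3], [0, 0, 0.3], [0, 0, 0.3], [0, 0, 0.24], [0, 0, 0.1], [0, 0, 0]], angular=[[0, 0, -0.0112], [0, 0, -0.0112], [0, 0, 0], [0, 0, 0], [0, 0, 0], [0, 0, 0], [0, 0, 0], [0, 0, 0], [0, 0, 0], [0, 0, 0]])

```text
time: 3.25
position: [448.3, -105.4, 188.6]
tool_rot: [0.655, 0.755, -0.0, -0.001]
wrist_force: [-0.8, 0.5, -0.3]
grip_width: 85.3
grip_force: 0.0
```

>>> send_rows(dp=[[0, 0, 0], [0, 0, 0], [0, 0, 0], [0, 0, 0], [0, 0, 0], [0, 0, 0], [0, 0, 0], [0, 0, 0], [0, 0, 0], [0, 0, 0]], angular=[[0, 0, 0], [0, 0, 0], [0, 0, 0], [0, 0, 0], [0, 0, 0], [0, 0, 0], [0, 0, 0], [0, 0, 0], [0, 0, 0], [0, 0, 0]], hand=1, grip_force=60)

```text
time: 4.25
position: [448.4, -105.9, 189.6]
tool_rot: [0.656, 0.755, 0.0, 0.0]
wrist_force: [-0.7, -0.2, 4.7]
grip_width: 10.8
grip_force: 59.5
```

>>> send_rows(dp=[[0, 0, -0.06], [0, 0, -0.12], [0, 0, -0.16], [0, 0, -0.16], [0, 0, -0.16], [0, 0, -0.16], [0, 0, -0.16], [0, 0, -0.1], [0, 0, -0.06], [0, 0, 0]], angular=[[0, 0, 0], [0, 0, 0], [0, 0, 0], [0, 0, 0], [0, 0, 0.0055], [0, 0, 0.0056], [0, 0, 0], [0, 0, 0], [0, 0, 0], [0, 0, 0]])

```text
time: 5.25
position: [448.5, -105.9, 275.3]
tool_rot: [0.681, 0.732, 0.0, 0.0]
wrist_force: [0.1, -0.8, -3.4]
grip_width: 10.9
grip_force: 58.5
```

Run:
```python
from h import *
o=arm.get_obs(); print(o["time"],np.round(o["position"],1),np.round(o["tool_rot"],4),np.round(o["wrist_force"],1),o["grip_width"])
for n in ["scene","side"]:
    d=cap(n); np.savez(f"{n}.npz",**d); P,u,v=world(d); x,y,z=P.T
    cv2.imwrite(f"pics/{n}2.png",d["img"][:,:,::-1])
    m=(x>380)&(x<520)&(y>-160)&(y<-55)&(z>80)&(z<130)
    Q=P[m]; r=cv2.minAreaRect(Q[:,:2].astype(np.float32)); print(n,Q[:,2].min().round(1),np.percentile(Q[:,2],1).round(1),np.round(r[0],1),np.round(r[1],1),round(r[2],1))
```

```text
5.25 [ 448.5 -105.9  275.3] [6.814e-01 7.319e-01 2.000e-04 3.000e-04] [ 0.1 -0.8 -3.4] 10.93172293685085
scene 84.4 87.0 [ 456.7 -107.4] [56.6 73.6] 4.3
side 81.9 85.6 [ 454.3 -105.3] [58.2 73.5] 4.5
```

View pics/side2.png

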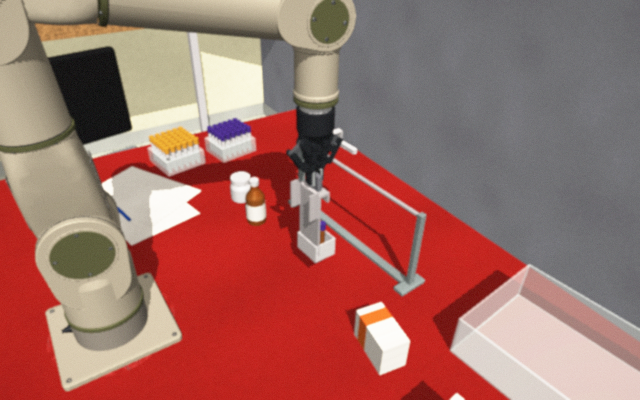

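>>> send_rows(dp=[[-0.03, 0.1, 0], [-0.08, 0.24, 0], [-0.11, 0.33, 0], [-0.11, 0.34, 0], [-0.11, 0.34, 0], [-0.11, 0.34, 0], [-0.11, 0.33, 0], [-0.06, 0.17, 0], [-0.027, 0.077, 0], [0, 0, 0]], angular=[[0, 0, 0], [0, 0, 0], [0, 0, 0], [0, 0, 0], [0, 0, 0], [0, 0, 0], [0, 0, 0], [0, 0, 0], [0, 0, 0], [0, 0, 0]])

```text
time: 6.35
position: [622.2, -149.8, 273.7]
tool_rot: [0.682, 0.732, -0.0, -0.001]
wrist_force: [-0.3, 1.1, -3.7]
grip_width: 10.7
grip_force: 58.8
```

```bash
cat > chk.py <<'E'
from h import *
import sys
o=arm.get_obs(); print(o["time"],np.round(o["position"],1),np.round(o["tool_rot"],4),np.round(o["wrist_force"],1),o["grip_width"])
for n in ["scene","side","wrist"]:
    d=cap(n); np.savez(f"{n}.npz",**d); P,u,v=world(d); x,y,z=P.T
    cv2.imwrite(f"pics/{n}_{sys.argv[1]}.png",d["img"][:,:,::-1])
    # rail line, from both sides of carrier
    A=(abs(x-611.5+0.07*y)<12)&(z>205)&(z<219)&(((y>-105)&(y<10))|((y>-240)&(y<-195)))
    Q=P[A]
    for lab,s in (("near+y",Q[:,1]>-105),("near-y",Q[:,1]<-195)):
        if s.sum()>5: q=Q[s]; print(n,lab,s.sum(),"x at y=0 equiv",np.median(q[:,0]+.07*q[:,1]).round(1),"z",np.median(q[:,2]).round(1))
E
python3 chk.py 3
python3 - <<'E'
import cv2
a=cv2.imread("pics/side_3.png")[110:270,270:430]; b=cv2.imread("pics/scene_3.png")[110:270,200:360]
import numpy as np
cv2.imwrite("pics/c3.png",cv2.resize(np.hstack([a,b]),(800,400),interpolation=cv2.INTER_CUBIC))
E
```

```text
6.35 [ 622.2 -149.8  273.7] [ 6.816e-01  7.317e-01 -4.000e-04 -6.000e-04] [-0.3  1.1 -3.7] 10.74879050876621
scene near+y 229 x at y=0 equiv 611.9 z 215.1
scene near-y 43 x at y=0 equiv 613.3 z 214.5
side near+y 110 x at y=0 equiv 607.9 z 212.9
side near-y 79 x at y=0 equiv 608.2 z 212.8
wrist near+y 2491 x at y=0 equiv 612.8 z 214.1
wrist near-y 71 x at y=0 equiv 613.2 z 214.3
```

View pics/c3.png

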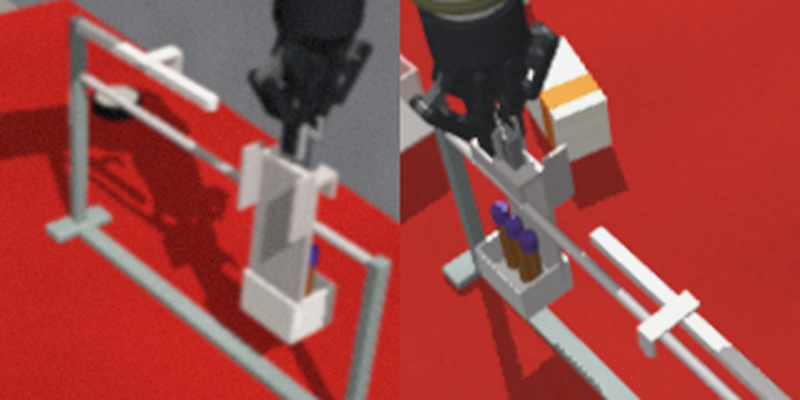

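>>> send_rows(dp=[[0, 0.011, 0], [0, 0, 0.04], [0, 0, 0.06], [0, 0, 0.06], [0, 0, 0.06], [0, 0, 0.06], [0, 0, 0.06], [0, 0, 0.06], [0, 0, 0.06], [0, 0, 0.02]], angular=[[0, 0, 0], [0, 0, 0], [0, 0, 0], [0, 0, 0], [0, 0, 0], [0, 0, 0], [0, 0, 0], [0, 0, 0], [0, 0, 0], [0, 0, 0]])

```text
time: 7.5
position: [622.5, -149.6, 238.1]
tool_rot: [0.682, 0.732, -0.0, -0.0]
wrist_force: [-0.4, 0.8, -3.3]
grip_width: 11.1
grip_force: 58.7
```

>>> send_rows(dp=[[0, 0, 0.03], [0, 0, 0.03], [0, 0, 0.02], [0, 0, 0.014], [0, 0, 0.01], [0, 0, 0.008], [0, 0, 0], [0, 0, 0], [0, 0, 0], [0, 0, 0]], angular=[[0, 0, 0], [0, 0, 0], [0, 0, 0], [0, 0, 0], [0, 0, 0], [0, 0, 0], [0, 0, 0], [0, 0, 0], [0, 0, 0], [0, 0, 0]])

```text
time: 8.5
position: [622.7, -149.7, 230.5]
tool_rot: [0.682, 0.732, 0.0, 0.0]
wrist_force: [-0.6, 0.8, -2.8]
grip_width: 11.5
grip_force: 58.7
```

>>> send_rows(dp=[[0, 0, 0.01], [0, 0, 0.01], [0, 0, 0.005], [0, 0, 0], [0, 0, 0], [0, 0, 0], [0, 0, 0], [0, 0, 0], [0, 0, 0], [0, 0, 0]], angular=[[0, 0, 0], [0, 0, 0], [0, 0, 0], [0, 0, 0], [0, 0, 0], [0, 0, 0], [0, 0, 0], [0, 0, 0], [0, 0, 0], [0, 0, 0]])

```text
time: 9.5
position: [622.8, -149.7, 229.4]
tool_rot: [0.682, 0.732, 0.0, 0.0]
wrist_force: [-3.6, 1.4, 5.4]
grip_width: 10.9
grip_force: 59.9
```

Contact with the rail: the wrist force is now upward. I'll release, wait, then rise.

>>> send_rows(dp=[[0, 0, 0], [0, 0, 0], [0, 0, 0], [0, 0, 0], [0, 0, 0], [0, 0, 0], [0, 0, 0], [0, 0, 0], [0, 0, 0], [0, 0, 0]], angular=[[0, 0, 0], [0, 0, 0], [0, 0, 0], [0, 0, 0], [0, 0, 0], [0, 0, 0], [0, 0, 0], [0, 0, 0], [0, 0, 0], [0, 0, 0]], hand=0)

```text
time: 10.5
position: [622.7, -149.6, 228.5]
tool_rot: [0.682, 0.732, 0.0, -0.0]
wrist_force: [-0.3, -0.2, 0.2]
grip_width: 85.2
grip_force: 0.0
```

>>> send_rows(dp=[[0, 0, -0.1], [0, 0, -0.2], [0, 0, -0.3], [0, 0, -0.3], [0, 0, -0.3], [0, 0, -0.3], [0, 0, -0.3], [0, 0, 0], [0, 0, 0], [0, 0, 0]], angular=[[0, 0, 0], [0, 0, 0], [0, 0, 0], [0, 0, 0], [0, 0, 0], [0, 0, 0], [0, 0, 0], [0, 0, 0], [0, 0, 0], [0, 0, 0]])

```text
time: 11.5
position: [622.5, -149.6, 363.1]
tool_rot: [0.682, 0.732, -0.0, -0.0]
wrist_force: [0.0, 0.8, -0.0]
grip_width: 85.4
grip_force: 0.0
```

```bash
python3 chk.py 4|head -1
python3 - <<'E'
from h import *
import numpy as np
for n in ["scene","side","wrist"]:
    d=dict(np.load(f"{n}.npz")); P,u,v=world(d); x,y,z=P.T; s=(x+.07*y-612.5)
    for lab,m in (("tabtop",(abs(s)<25)&(z>250)&(z<262)&(y<-60)&(y>-230)),("carrier",(s>-45)&(s<45)&(y<-60)&(y>-230)&(z>225)&(z<233)),("tray",(s>-45)&(s<45)&(y<-60)&(y>-230)&(z>36)&(z<84)),("ptr",(s>29)&(s<42)&(z>246)&(z<284)&(y>20)&(y<110)),("ptrtop",(s>-20)&(s<42)&(z>278.5)&(z<284)&(y>45)&(y<95))):
        Q=P[m]
        if len(Q)>5:
            r=cv2.minAreaRect(Q[:,:2].astype(np.float32)); print(n,lab,len(Q),np.median(Q,axis=0).round(1),np.percentile(Q[:,2],[2,98]).round(1),np.round(r[0],1),np.round(r[1],1),round(r[2],1))
a=cv2.imread("pics/side_4.png")[110:270,250:410]; b=cv2.imread("pics/scene_4.png")[120:280,220:380]
cv2.imwrite("pics/c4.png",cv2.resize(np.hstack([a,b]),(800,400),interpolation=cv2.INTER_CUBIC))
E
```

```text
11.5 [ 622.5 -149.6  363.1] [ 6.815e-01  7.318e-01 -2.000e-04 -4.000e-04] [ 0.   0.8 -0. ] 85.44349148428192
scene tabtop 115 [ 623.4 -148.7  257.3] [250.3 260.4] [ 622.4 -152.5] [12.7 43. ] 3.4
scene carrier 92 [ 603.7 -133.4  228.9] [225.1 232.8] [ 607.8 -153.5] [47.1 72.3] 3.4
scene tray 533 [ 635.5 -140.9   63.3] [43.  83.3] [ 628.7 -151.2] [57.4 72.1] 5.1
scene ptr 69 [641.1  70.1 272.8] [255.  282.2] [639.9  69.2] [ 5.4 18.2] 6.2
scene ptrtop 221 [615.6  67.8 280.6] [278.7 283.3] [616.6  63.9] [44.7 47.8] 66.2
side tabtop 87 [ 619.5 -151.9  256. ] [250.3 258.1] [ 622.  -148.8] [13.  41.6] 5.8
side carrier 104 [ 610.9 -154.4  229.1] [225.3 232.8] [ 605.7 -150.1] [44.7 72.3] 3.4
side tray 531 [ 603.3 -171.8   63.9] [41.1 83.4] [ 627.6 -149.1] [61.  73.9] 3.3
side ptr 38 [639.3  68.5 267.2] [255.5 280.5] [640.  71.] [ 6.6 18.4] 14.8
side ptrtop 54 [619.3  69.5 279.8] [278.6 281.7] [616.8  68.6] [48.1 21. ] 8.2
wrist tabtop 750 [ 624.4 -148.5  256.8] [253.8 258.1] [ 624.1 -149.3] [11.9 39.5] 4.5
wrist carrier 316 [ 598.7 -130.   230.7] [225.3 232.4] [ 608.  -150.9] [43.7 70.4] 4.0
wrist tray 616 [ 650.5 -136.    46.3] [41.9 82.9] [ 630.3 -148. ] [56.1 67.5] 3.7
```

View pics/c4.png

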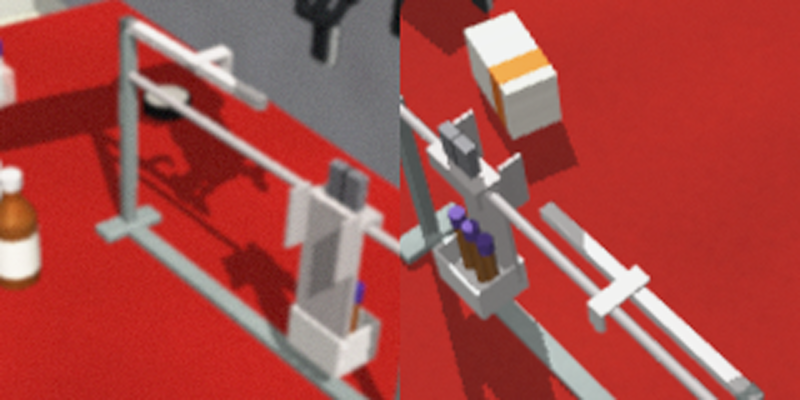

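The carrier hangs freely, tab top at 257 mm. The pointer is near y = 68. I'll push the −y flange with shut fingers, tilted about 35° so that the body stays clear of the keeper.

>>> send_rows(dp=[[-0.1, -0.1, 0], [-0.25, -0.3, 0], [-0.28, -0.36, 0], [-0.277, -0.307, 0], [0, 0, 0], [0, 0, 0], [0, 0, 0], [0, 0, 0], [0, 0, 0], [0, 0, 0]], angular=[[0, 0, 0], [0, 0, 0], [0, 0, 0], [0, 0, 0], [-0.0195, 0, 0], [-0.0195, 0, 0], [-0.0195, 0, 0], [-0.0195, 0, 0], [-0.0195, 0, 0], [0, 0, 0]], hand=1, grip_force=40)

```text
time: 12.65
position: [544.0, -224.8, 361.2]
tool_rot: [0.652, 0.696, 0.221, 0.205]
wrist_force: [-1.1, 0.0, -0.3]
grip_width: -0.0
grip_force: 0.0
```

Run:
```python
from h import *
from scipy.spatial.transform import Rotation as R
o=arm.get_obs(); print(np.round(o["joints"],2),np.round(o["position"],1),o["grip_width"]); print(R.from_quat(o["tool_rot"]).as_matrix().round(3))
```

```text
[ 0.32 -0.16  0.15  1.85 -0.35  0.94  0.68] [ 544.  -224.8  361.2] -0.020483683853090514
[[-0.067  0.816  0.574]
 [ 0.998  0.054  0.04 ]
 [ 0.002  0.575 -0.818]]
```

>>> send_rows(dp=[[0, -0.15, 0.213], [0, -0.22, 0.313], [0, -0.22, 0.313], [0, -0.22, 0.313], [0, -0.22, 0.313], [0, -0.205, 0.291], [0, 0.15, 0.106], [0, 0.2, 0.141], [0, 0.16, 0.113], [0, 0.078, 0.054]], angular=[[0, 0, 0], [0, 0, 0], [0, 0, 0], [0, 0, 0], [0, 0, 0], [0, 0, 0], [0, 0, 0], [0, 0, 0], [0, 0, 0], [0, 0, 0]])

```text
time: 13.65
position: [604.0, -218.7, 204.0]
tool_rot: [0.649, 0.698, 0.221, 0.206]
wrist_force: [-1.0, -0.1, 0.9]
grip_width: 0.4
grip_force: 0.0
```

Run:
```python
from h import *
o=arm.get_obs(); print(np.round(o["position"],1),np.round(o["joints"],2))
d=cap("side"); cv2.imwrite("pics/c5.png",cv2.resize(d["img"][80:280,230:450],(660,600),interpolation=cv2.INTER_CUBIC)[:,:,::-1])
```

```text
[ 604.  -218.7  204. ] [ 0.27  0.06  0.16  1.98 -0.52  0.61  0.85]
```

View pics/c5.png

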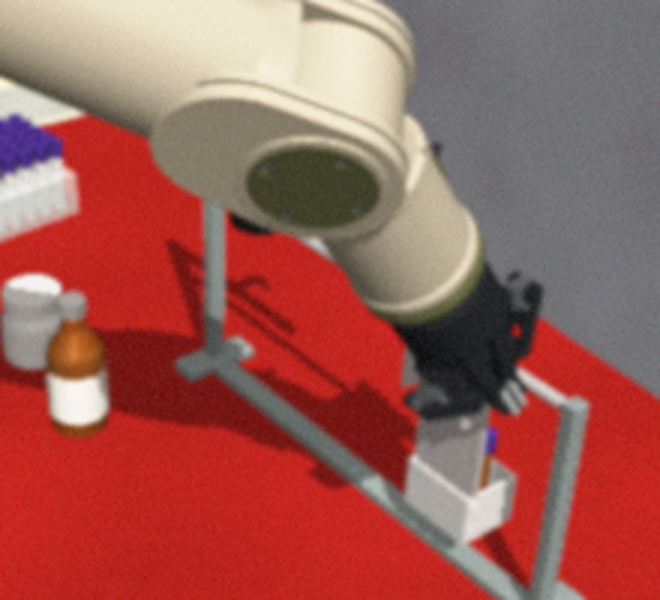

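>>> send_rows(dp=[[0, -0.1, 0.04], [0, -0.068, 0.037], [0.053, 0, 0], [0.053, 0, 0], [0.053, 0, 0], [0.053, 0, 0], [0.053, 0, 0], [0.053, 0, 0], [0.053, 0, 0], [0.053, 0, 0]], angular=[[0, 0, 0], [0, 0, 0], [0, 0, 0], [0, 0, 0], [0, 0, 0], [0, 0, 0], [0, 0, 0], [0, 0, 0], [0, 0, 0], [0, 0, 0]])

```text
time: 14.7
position: [592.1, -188.4, 190.5]
tool_rot: [0.65, 0.697, 0.22, 0.206]
wrist_force: [-0.5, -2.5, -0.0]
grip_width: 0.0
grip_force: 1.4
```

```bash
cat > c.py <<'E'
from h import *
o=arm.get_obs(); p=o["position"]; print(o["time"],"tcp",np.round(p,1),"s",round(p[0]+.07*p[1]-612.5,1),"F",np.round(o["wrist_force"],1),np.round(o["tool_rot"],3))
for n in ["scene","side"]:
    d=cap(n); np.savez(f"{n}.npz",**d); P,u,v=world(d); x,y,z=P.T; s=(x+.07*y-612.5)
    im=d["img"][v,u].astype(int)
    for lab,m in (("tab",(abs(s)<9)&(z>235)&(z<259)&(y>-200)),("traybot",(s>-30)&(s<45)&(y>-190)&(y<150)&(z>45)&(z<84)&(im.min(1)>70)),("plate",(s>-20)&(s<-5)&(y>-190)&(y<150)&(z>110)&(z<160)&(im.min(1)>70))):
        Q=P[m]
        if len(Q)>20:
            pc=np.percentile(Q[:,1]-.07*s[m],[3,97]); print(n,lab,len(Q),"rail-y extent",pc.round(1),"mid",pc.mean().round(1),"z98",np.percentile(Q[:,2],[2,98]).round(1))
E
python3 c.py
```

```text
14.7 tcp [ 592.1 -188.4  190.5] s -33.6 F [-0.5 -2.5 -0. ] [0.65  0.697 0.22  0.206]
scene tab 203 rail-y extent [-161.7  198.1] mid 18.2 z98 [236.  258.8]
scene traybot 442 rail-y extent [-179.7 -109.1] mid -144.4 z98 [45.8 83.5]
scene plate 130 rail-y extent [-171.1 -108.8] mid -139.9 z98 [110.7 158.4]
side traybot 481 rail-y extent [-177.1 -107.6] mid -142.4 z98 [45.9 83.6]
side plate 251 rail-y extent [-174.4 -110.4] mid -142.4 z98 [110.5 156.6]
```

>>> send_rows(dp=[[0.05, 0.022, 0.015], [0.06, 0, 0], [0.08, 0, 0], [0.08, 0, 0], [0.08, 0, 0], [0.08, 0, 0], [0.08, 0, 0], [0.08, 0, 0], [0.06, 0, 0], [0.04, 0, 0]], angular=[[0, 0, 0], [0, 0, 0], [0, 0, 0], [0, 0, 0], [0, 0, 0], [0, 0, 0], [0, 0, 0], [0, 0, 0], [0, 0, 0], [0, 0, 0]])

```text
time: 15.8
position: [590.5, -135.8, 190.6]
tool_rot: [0.65, 0.698, 0.221, 0.205]
wrist_force: [-1.2, -3.5, -0.3]
grip_width: -0.2
grip_force: 1.4
```

```bash
python3 c.py
```

```text
15.8 tcp [ 590.5 -135.8  190.6] s -31.5 F [-1.2 -3.5 -0.3] [0.65  0.698 0.221 0.205]
scene tab 226 rail-y extent [-109.5  197.9] mid 44.2 z98 [235.4 258.8]
scene traybot 454 rail-y extent [-125.2  -55.4] mid -90.3 z98 [45.4 83.4]
scene plate 143 rail-y extent [-118.4  -56.1] mid -87.3 z98 [110.9 159.6]
side traybot 451 rail-y extent [-124.   -55.8] mid -89.9 z98 [46.1 83.3]
side plate 257 rail-y extent [-122.1  -57. ] mid -89.6 z98 [110.6 155.2]
```

>>> send_rows(dp=[[0.05, 0, 0], [0.07, 0, 0], [0.08, 0, 0], [0.08, 0, 0], [0.08, 0, 0], [0.08, 0, 0], [0.08, 0, 0], [0.08, 0, 0], [0.08, 0, 0], [0.06, 0, 0]], angular=[[0, 0, 0], [0, 0, 0], [0, 0, 0], [0, 0, 0], [0, 0, 0], [0, 0, 0], [0, 0, 0], [0, 0, 0], [0, 0, 0], [0, 0, 0]])

```text
time: 16.9
position: [586.6, -80.4, 190.6]
tool_rot: [0.65, 0.698, 0.221, 0.205]
wrist_force: [-1.3, -3.0, -0.2]
grip_width: -0.1
grip_force: 1.4
```

```bash
python3 c.py
```

```text
16.9 tcp [586.6 -80.4 190.6] s -31.5 F [-1.3 -3.  -0.2] [0.65  0.698 0.221 0.205]
scene tab 212 rail-y extent [-53.8 198.1] mid 72.2 z98 [235.6 258.5]
scene traybot 460 rail-y extent [-69.7  -0.2] mid -35.0 z98 [45.4 83.5]
scene plate 136 rail-y extent [-63.4  -0.9] mid -32.2 z98 [110.6 159.4]
side traybot 433 rail-y extent [-68.3  -0.5] mid -34.4 z98 [45.6 83.6]
side plate 253 rail-y extent [-66.2   0.6] mid -32.8 z98 [110.5 155.9]
```

>>> send_rows(dp=[[0.05, 0, 0], [0.07, 0, 0], [0.08, 0, 0], [0.08, 0, 0], [0.08, 0, 0], [0.08, 0, 0], [0.08, 0, 0], [0.08, 0, 0], [0.08, 0, 0], [0.06, 0, 0]], angular=[[0, 0, 0], [0, 0, 0], [0, 0, 0], [0, 0, 0], [0, 0, 0], [0, 0, 0], [0, 0, 0], [0, 0, 0], [0, 0, 0], [0, 0, 0]])

```text
time: 18.0
position: [582.6, -25.0, 190.6]
tool_rot: [0.65, 0.698, 0.221, 0.205]
wrist_force: [-0.3, -2.8, -0.2]
grip_width: -0.2
grip_force: 1.4
```

```bash
python3 c.py
```

```text
18.0 tcp [582.6 -25.  190.6] s -31.6 F [-0.3 -2.8 -0.2] [0.65  0.698 0.221 0.205]
scene tab 193 rail-y extent [  1.5 198. ] mid 99.8 z98 [235.8 258.8]
scene traybot 477 rail-y extent [-14.6  54.8] mid 20.1 z98 [45.4 83.5]
scene plate 142 rail-y extent [-9.6 54.7] mid 22.6 z98 [110.7 157.5]
side traybot 416 rail-y extent [-13.2  56.2] mid 21.5 z98 [45.8 83.5]
side plate 237 rail-y extent [-10.8  54.3] mid 21.8 z98 [110.8 156.9]
```

>>> send_rows(dp=[[0.05, 0, 0], [0.06, 0, 0], [0.06, 0, 0], [0.06, 0, 0], [0.06, 0, 0], [0.06, 0, 0], [0.06, 0, 0], [0.06, 0, 0], [0.04, 0, 0], [0.02, 0, 0]], angular=[[0, 0, 0], [0, 0, 0], [0, 0, 0], [0, 0, 0], [0, 0, 0], [0, 0, 0], [0, 0, 0], [0, 0, 0], [0, 0, 0], [0, 0, 0]])

```text
time: 19.1
position: [579.8, 14.4, 190.6]
tool_rot: [0.65, 0.698, 0.221, 0.206]
wrist_force: [-1.2, -3.4, 0.3]
grip_width: 0.1
grip_force: 1.4
```

```bash
python3 c.py
python3 - <<'E'
from h import *
d=dict(np.load("scene.npz")); P,u,v=world(d); x,y,z=P.T; s=x+.07*y-612.5
m=(z>246)&(z<283)&(s>29)&(s<40)&(y>20)&(y<110); q=(y-.07*s)[m]; print("ptr blade rail-y",np.percentile(q,[3,50,97]).round(1), (y-.07*s)[m&(z<262)].round(1))
m=(z>246)&(z<283)&(s>12)&(s<28)&(y>20)&(y<110)&(z>274); print("clip arm",np.percentile((y-.07*s)[m],[3,50,97]).round(1))
for yy in (62,67,72): print(yy,proj(d,[612.5-.07*yy+35,yy+2.4,250]).round(1))
c=d["img"][190:290,265:365]; cv2.imwrite("pics/c6.png",cv2.resize(c,(600,600),interpolation=cv2.INTER_CUBIC)[:,:,::-1])
E
```

```text
19.1 tcp [579.8  14.4 190.6] s -31.7 F [-1.2 -3.4  0.3] [0.65  0.698 0.221 0.206]
scene tab 167 rail-y extent [ 41.4 198.2] mid 119.8 z98 [235.3 258.5]
scene traybot 478 rail-y extent [24.7 94.1] mid 59.4 z98 [45.4 83.5]
scene plate 142 rail-y extent [29.7 93.7] mid 61.7 z98 [110.3 158.6]
side tab 22 rail-y extent [40.7 44.1] mid 42.4 z98 [236.1 255.1]
side traybot 389 rail-y extent [24.8 92.9] mid 58.8 z98 [46.  83.3]
side plate 229 rail-y extent [27.5 94.4] mid 60.9 z98 [110.7 156.1]
ptr blade rail-y [59.6 67.6 74.7] [59.6 60.3 63.1 62.9 65.5 64.4 67.9 71.  64.7 68.7 71.  73.9 73.6 72.
 72.3]
clip arm [58.7 66.8 74.7]
62 [296.4 250.5]
67 [298.1 252.2]
72 [299.9 253.9]
```

View pics/c6.png

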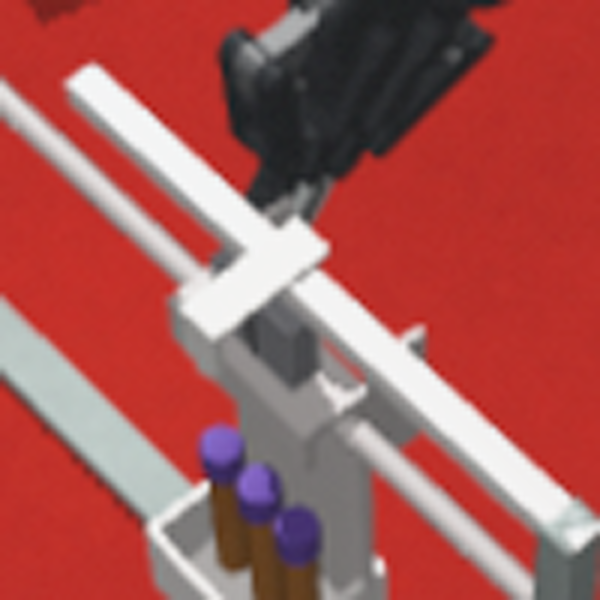

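>>> send_rows(dp=[[0.012, 0, 0], [0.016, 0, 0], [0.016, 0, 0], [0.016, 0, 0], [0.015, 0, 0], [0.01, 0, 0], [0.006, 0, 0], [0, 0, 0], [0, 0, 0], [0, 0, 0]], angular=[[0, 0, 0], [0, 0, 0], [0, 0, 0], [0, 0, 0], [0, 0, 0], [0, 0, 0], [0, 0, 0], [0, 0, 0], [0, 0, 0], [0, 0, 0]])

```text
time: 20.2
position: [579.4, 20.9, 190.6]
tool_rot: [0.65, 0.698, 0.221, 0.206]
wrist_force: [-1.3, -1.3, -0.5]
grip_width: -0.1
grip_force: 0.9
```

>>> send_rows(dp=[[-0.05, 0, 0], [-0.1, 0, 0], [-0.2, 0, 0], [-0.3, 0, 0], [-0.3, 0, 0], [-0.2, -0.1, -0.1], [-0.1, -0.25, -0.2], [0, -0.25, -0.2], [0, -0.25, -0.2], [0, -0.1, -0.1]], angular=[[0, 0, 0], [0, 0, 0], [0, 0, 0], [0, 0, 0], [0, 0, 0], [0, 0, 0], [0, 0, 0], [0, 0, 0], [0, 0, 0], [0, 0, 0]])

```text
time: 21.2
position: [492.3, -79.5, 198.7]
tool_rot: [0.65, 0.698, 0.221, 0.206]
wrist_force: [0.4, -0.6, -0.5]
grip_width: -0.1
grip_force: 0.0
```

```bash
python3 c.py
python3 - <<'E'
from h import *
for n in ("scene","side"):
    d=dict(np.load(n+".npz")); P,u,v=world(d); x,y,z=P.T; s=x+.07*y-612.5; r=y-.07*s
    m=(z>246)&(z<283)&(s>12)&(s<40)&(y>20)&(y<110)&(z>262); print(n,"clip",np.percentile(r[m],[3,97]).mean().round(1),m.sum())
    m=(z>225)&(z<259)&(abs(s)<9)&(y>20)&(y<110)&(z>222); print(n,"tab",np.percentile(r[m],[2,98]).round(1),m.sum())
    m=(z>205)&(z<232)&(s<-15)&(s>-40)&(y>10)&(y<120); print(n,"flanges",np.percentile(r[m],[2,98]).round(1),m.sum())
    m=(z>210)&(z<224)&(abs(s)<16)&(y>20)&(y<120); print(n,"roof",np.percentile(r[m],[2,98]).round(1),m.sum())
a=dict(np.load("scene.npz"))["img"][190:290,265:365];b=dict(np.load("side.npz"))["img"][110:210,240:340]
cv2.imwrite("pics/c7.png",cv2.resize(np.hstack([a,b]),(800,400),interpolation=cv2.INTER_CUBIC)[:,:,::-1])
E
```

```text
21.2 tcp [492.3 -79.5 198.7] s -125.8 F [ 0.4 -0.6 -0.5] [0.65  0.698 0.221 0.206]
scene tab 175 rail-y extent [ 59.9 198. ] mid 129.0 z98 [235.3 258.4]
scene traybot 459 rail-y extent [ 30.8 100.5] mid 65.6 z98 [45.4 83.5]
scene plate 115 rail-y extent [ 37.4 101.2] mid 69.3 z98 [110.4 158. ]
side tab 172 rail-y extent [  47.9 1740.2] mid 894.1 z98 [235.5 257.4]
side traybot 336 rail-y extent [31.1 93.6] mid 62.3 z98 [45.4 82.6]
side plate 123 rail-y extent [33.4 68.6] mid 51.0 z98 [111.1 158.4]
scene clip 66.9 122
scene tab [54.4 85.9] 139
scene flanges [ 56.5 101.9] 19
scene roof [ 22.8 117.5] 305
side clip 69.1 50
side tab [46.9 87.7] 156
side flanges [ 32.4 104.9] 112
side roof [ 22.7 101.6] 158
```

View pics/c7.png

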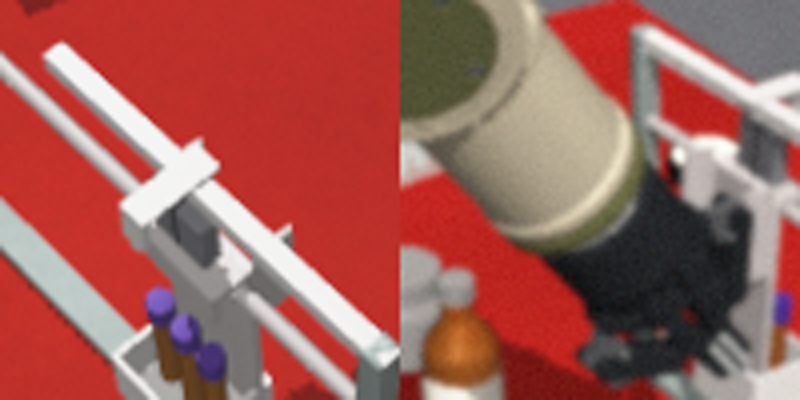

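```bash
python3 -c "
from station import arm
print(arm.job_done())"
```

```text
the job is handed in; nothing more can be done
None
```

The carrier hangs freely on the rail under the keeper bar, its tab measured within about 2 mm of the pointer (10 mm allowed). The arm is clear, nothing nearby was touched, and I handed the job in at about 21 s without seeing the verdict.

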